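# Size reclaimed spacers through a slotted bin lid

### The arm

A 6-joint arm with a two-finger parallel gripper is mounted at the origin on the work surface. World frame = base frame: x ahead of the robot, y to its left, z up, the work surface at z = 0. Lengths are in mm, angles in rad, forces in N, time in s.
With the tool pointing down it reaches from about 350 to 975 mm from the base axis. Payload 7.1 kg.
Tool frame: the origin (TCP) lies on the front face of the gripper's body, between the roots of the fingers; the fingertips stand 80 mm ahead of it and the grasp point (between the pads) lies 61 mm ahead of it (env.tips_ahead is the distance from the TCP to the fingertips, in mm); z points along the fingers, y is the line along which they close (so a half turn about z gives the same grasp; the last joint's range is limited). The gripper opens to 88 mm and grips with 3 to 60 N. Pads are 20 mm wide; open, the fingers measure 115 mm over their backs; the gripper's body (75 mm by 178 mm) begins 61 mm behind the grasp point.
Start: joints at [1.222, 0.423, 1.63, -0, 1.089, -0.019], TCP at [202.377, 591.311, 302.675] pointing down, gripper open.
Joint ranges: [-3, 3], [-0.9, 2.11], [0.09, 2.58], [-1.31, 4.45], [0.11, 2.69], [-2.54, 2.54]. Speed limits (rad/s): [2.39, 2.39, 3.01, 3.14, 3.14, 3.14].

### API

Orientations are given as a unit quaternion [x, y, z, w].
In Python, from station import env, set_gripper, viewer, workorder gives the robot as it stands. Calls block until the motion is done:
- env.reach(position, orientation): joint-space move of the TCP to a pose.
- env.move_l(position, rot=None, rate=150, f_stop=None): straight line of the TCP; rot=None keeps the orientation; rate is the mean speed in mm/s. With f_stop (N) it stops when the force on the tool has changed by that much, and returns True; else False.
- env.move_joints(angles): joint-space move.
- set_gripper(opening): finger opening in mm; the grip force is fixed at half the most; returns when the fingers have stopped.
- env.hold(seconds).
- env.ik(position, orientation): joint angles nearest the present ones, or None.
- env.read_state(): the state.
- viewer.camera(name): name is "scene" or "top" or "wrist"; returns the picture (420x560x3 uint8, blue, green, red); there is no depth.
- viewer.camera_params(name): a dict with "fx", "fy", "cx", "cy" (pixels), "pose" (4x4, takes a point from camera to world coordinates); the wrist camera has in their place "tool_from_camera" (4x4, takes a point from camera to tool coordinates, whose origin is the TCP and whose axes are the flange's). Camera axes: x right, y up, looking along -z (the intrinsics and any distortion apply to the point x, -y, -z); pixel columns grow to the right and rows downward; lengths in mm; the calibration is good to about 2 mm. A picture is of the moment at which its call begins: read the wrist's pose just before it. camera_params takes no time and is no camera call.
A pose or a line that the arm cannot do raises env.IKError and nothing moves.
- workorder.sign_off(): hands the job in; it is judged then, once.
The state is a dict: "time_s": time; "qpos": joint angles; "dq": joint speeds; "tau": joint torques, N m; "tool_pos": TCP position; "orientation": TCP orientation; "force": force on the tool from outside, world axes, zero at the start; "wrist_torque": the same for the moment, N m; "width": finger opening in mm; "grip_force": force on a finger pad.
Only numpy, scipy, OpenCV 4.12 (cv2) and the standard library are available. Lean on these libraries where they do the work, as an engineer would, in place of code of your own. Each camera call takes 0.05 s, during which the arm holds its last target. There are 200 camera calls.

### The job

Shut the slotted sizing lid of the clear bin, then try each metal spacer standing on the bench in the slot: drop every one that passes right through it into the bin, and set the ones that are too wide in the open steel tray. Keep the lid shut from then on, and leave the tools and other things on the bench where they are.

Things in the scene. Friction and masses are not known exactly. Their poses are not given: they have to be found in the camera images.
- bin: clear plastic bin fixed to the bench, 160 (x) by 220 (y) by 99 mm high, walls and floor 5 mm, open on top but for its lid. Origin under its centre, x away from the robot, z up.
- lid (a joint): angle of the sizing lid, rad: 0 is shut (flat on the bin), larger is raised (at most 1.3). The stiff hinge keeps any angle; 2 to 5 N pressed near the front edge moves it. The lid is a bare steel plate 158 by 220 by 5 mm, hinged along the bin's y at x = 79 mm, z = 100 mm in the bin's frame (far rim). Raised, it leans up towards the robot, its upper face looking up and away from it.
- slot (a point): centre of the lid's through slot, on its upper face (105 mm above the bench when shut), 72 mm from the hinge line. The slot is 32 mm wide (along the lid's x) and 150 mm long (along its y). Site axes: as the bin's when the lid is shut, turning with the lid.
- lid_edge (a point): point on the lid's upper face where it can be pressed, 30 mm in from the front edge, mid width, 128 mm from the hinge line.
- tray: open dark steel tray fixed to the bench, 180 (x) by 220 (y) by 40 mm high, walls and floor 4 mm. Origin under its centre, z up.
- bush_a: plain round steel spacer, 46 mm tall, standing. Like bush_b but of another diameter. Its width across is somewhere between 25 and 42 mm and is not given: try it in the slot. Origin at its middle, z along its axis (up when standing).
- bush_b: plain round steel spacer, 46 mm tall, standing. Like bush_a but of another diameter. Its width across is somewhere between 25 and 42 mm and is not given: try it in the slot. Origin at its middle, z along its axis (up when standing).
- hex_a: six-sided brass spacer, 44 mm tall, standing; two of its flats face along its own x and -x. Its width across is somewhere between 25 and 42 mm and is not given: try it in the slot. Origin at its middle, z along its axis (up when standing).
- hex_b: six-sided brass spacer, 44 mm tall, standing; two of its flats face along its own x and -x. Its width across is somewhere between 25 and 42 mm and is not given: try it in the slot. Origin at its middle, z along its axis (up when standing).
- block_a: square aluminium spacer, 44 mm tall, standing; flats along its own x and y. One that fits goes in only with its flats parallel to the slot. Its width across is somewhere between 25 and 42 mm and is not given: try it in the slot. Origin at its middle, z along its axis (up when standing).
- block_b: square aluminium spacer, 44 mm tall, standing; flats along its own x and y. One that fits goes in only with its flats parallel to the slot. Its width across is somewhere between 25 and 42 mm and is not given: try it in the slot. Origin at its middle, z along its axis (up when standing).
- stepped: round steel spacer, 48 mm tall, standing on its wider lower half (24 mm tall) with a 20 mm thick upper half. Its width across is somewhere between 25 and 42 mm and is not given: try it in the slot. Origin at its middle, z along its axis (up when standing).
- grooved: round aluminium spacer with two shallow grooves, 46 mm tall, standing. Its width across is somewhere between 25 and 42 mm and is not given: try it in the slot. Origin at its middle, z along its axis (up when standing).
- wrench: 150 mm wrench lying on the bench between or near the bin and the tray, a bystander; origin under its middle.
- screwdriver: 180 mm screwdriver lying on the bench, a bystander.
- tape: roll of black tape, 90 mm across, 22 mm high, a bystander.
- spray: spray can, 62 mm across, 170 mm high, standing at the right side, a bystander.
- mug: white mug, 80 mm across, 90 mm high, standing at the left side, a bystander.
Things that resemble listed ones, but are neither listed nor needed, are in the scene too. What is shaped like the block_b but black or pink is not meant.

How it is judged (in metres and radians):
On the way:
1. the sizing lid is shut (value of joint lid below 0.06 rad), for 0.2 s.
At the end, for the whole second after the job is handed in: The lid is shut (under 0.06 rad); every spacer present that fits the slot lies in the bin, wholly below the lid (its middle less than 80 mm above the bench); every spacer present that is too wide is in the tray, between its walls (its middle less than 50 mm above the bench); all at rest (value of joint lid below 0.06 rad and x of bush_a in the frame of bin between -0.078 and 0.078 m and y of bush_a in the frame of bin between -0.108 and 0.108 m and z of bush_a in the frame of bin between 0 and 0.08 m and linear speed of each of bush_a, hex_b, block_a, stepped, grooved, bush_b, hex_a, block_b below 0.03 m/s and x of hex_b in the frame of bin between -0.078 and 0.078 m and y of hex_b in the frame of bin between -0.108 and 0.108 m and z of hex_b in the frame of bin between 0 and 0.08 m and x of block_a in the frame of bin between -0.078 and 0.078 m and y of block_a in the frame of bin between -0.108 and 0.108 m and z of block_a in the frame of bin between 0 and 0.08 m and x of stepped in the frame of bin between -0.078 and 0.078 m and y of stepped in the frame of bin between -0.108 and 0.108 m and z of stepped in the frame of bin between 0 and 0.08 m and x of grooved in the frame of bin between -0.078 and 0.078 m and y of grooved in the frame of bin between -0.108 and 0.108 m and z of grooved in the frame of bin between 0 and 0.08 m and x of bush_b in the frame of tray between -0.088 and 0.088 m and y of bush_b in the frame of tray between -0.108 and 0.108 m and z of bush_b in the frame of tray between 0 and 0.05 m and x of hex_a in the frame of tray between -0.088 and 0.088 m and y of hex_a in the frame of tray between -0.108 and 0.108 m and z of hex_a in the frame of tray between 0 and 0.05 m and x of block_b in the frame of tray between -0.088 and 0.088 m and y of block_b in the frame of tray between -0.108 and 0.108 m and z of block_b in the frame of tray between 0 and 0.05 m); the robot touches nothing.
It fails at once if a spacer is put into the bin while the lid is raised (value of joint lid above 0.3 rad and ((x of bush_a in the frame of bin between -0.078 and 0.078 m and y of bush_a in the frame of bin between -0.108 and 0.108 m and z of bush_a in the frame of bin between 0 and 0.08 m) or (x of bush_b in the frame of bin between -0.078 and 0.078 m and y of bush_b in the frame of bin between -0.108 and 0.108 m and z of bush_b in the frame of bin between 0 and 0.08 m) or (x of hex_a in the frame of bin between -0.078 and 0.078 m and y of hex_a in the frame of bin between -0.108 and 0.108 m and z of hex_a in the frame of bin between 0 and 0.08 m) or (x of hex_b in the frame of bin between -0.078 and 0.078 m and y of hex_b in the frame of bin between -0.108 and 0.108 m and z of hex_b in the frame of bin between 0 and 0.08 m) or (x of block_a in the frame of bin between -0.078 and 0.078 m and y of block_a in the frame of bin between -0.108 and 0.108 m and z of block_a in the frame of bin between 0 and 0.08 m) or (x of block_b in the frame of bin between -0.078 and 0.078 m and y of block_b in the frame of bin between -0.108 and 0.108 m and z of block_b in the frame of bin between 0 and 0.08 m) or (x of stepped in the frame of bin between -0.078 and 0.078 m and y of stepped in the frame of bin between -0.108 and 0.108 m and z of stepped in the frame of bin between 0 and 0.08 m) or (x of grooved in the frame of bin between -0.078 and 0.078 m and y of grooved in the frame of bin between -0.108 and 0.108 m and z of grooved in the frame of bin between 0 and 0.08 m))).
It fails at once if a bystander is pushed more than 30 mm from its place (distance of any of wrench, screwdriver, tape, spray, mug from where it was at the start of the episode above 0.03 m).
Of bush_a, bush_b, hex_a, hex_b, block_a, block_b, stepped, grooved only 4 to 6 are there at a start; the rules pass over those that are not, and their reading is None.
At some moment in a run one of bush_a, bush_b, hex_a, hex_b, block_a, block_b, stepped, grooved may be knocked a few centimetres aside while the robot is not near it.
It also fails if it takes over 210 s, if anything falls off the work surface, if the arm or the gripper's body presses on something with over 40 N, if the wrist force passes 120 N, or if a joint passes its speed limit or range.

## Working session

There is one attempt and no reset: what is moved stays moved. The work goes in short steps, each a Python script; the robot and the scene stay as the last script left them, time stands still between calls to the robot, and variables do not carry over. Pictures are saved under pics/ and viewed, at most 14 in all, crops included, and the job is handed in when it is done.

```bash
ls; mkdir -p pics; python3 - <<'E'
from station import env,viewer
import cv2,numpy as np
for n in("scene","top"):
    cv2.imwrite(f"pics/{n}0.png",viewer.camera(n)); p=viewer.camera_params(n); print(n,p)
print(viewer.camera_params("wrist")); s=env.read_state(); print(s['time_s'],s['orientation'],s['width'])
E
```

```text
pics
scene {'fx': 456.47760210135675, 'fy': 456.47760210135675, 'cx': 278.70512629021994, 'cy': 214.61462545081085, 'pose': array([[ 8.21130653e-01, -3.99384391e-01,  4.07721177e-01,
         1.16867866e+03],
       [ 5.70713570e-01,  5.81481308e-01, -5.79797818e-01,
        -9.22939030e+02],
       [-5.52004547e-03,  7.08781769e-01,  7.05406218e-01,
         1.21196274e+03],
       [ 0.00000000e+00,  0.00000000e+00,  0.00000000e+00,
         1.00000000e+00]])}
top {'fx': 511.7010367102626, 'fy': 511.7010367102626, 'cx': 281.096177538926, 'cy': 212.36197979544784, 'pose': array([[-2.13473833e-02,  9.90760682e-01, -1.33931178e-01,
         2.76048166e+02],
       [-9.99600073e-01, -2.36364542e-02, -1.55245671e-02,
        -4.01283169e+01],
       [-1.85467889e-02,  1.33546206e-01,  9.90869026e-01,
         2.01330170e+03],
       [ 0.00000000e+00,  0.00000000e+00,  0.00000000e+00,
         1.00000000e+00]])}
{'fx': 359.2631146547676, 'fy': 359.2631146547676, 'cx': 273.13225351364383, 'cy': 207.08964303979582, 'tool_from_camera': array([[ 1.67340580e-03,  9.53203272e-01,  3.02325522e-01,
         8.22919330e+01],
       [ 9.99998165e-01, -1.31305498e-03, -1.39516646e-03,
         1.31761317e+00],
       [-9.32907200e-04,  3.02327302e-01, -9.53203720e-01,
        -8.26117632e+01],
       [ 0.00000000e+00,  0.00000000e+00,  0.00000000e+00,
         1.00000000e+00]])}
0.1 [ 1.64161991e-01  9.86433157e-01 -6.72718991e-04 -1.24835673e-04] 88.20409444033059
```

View pics/scene0.png

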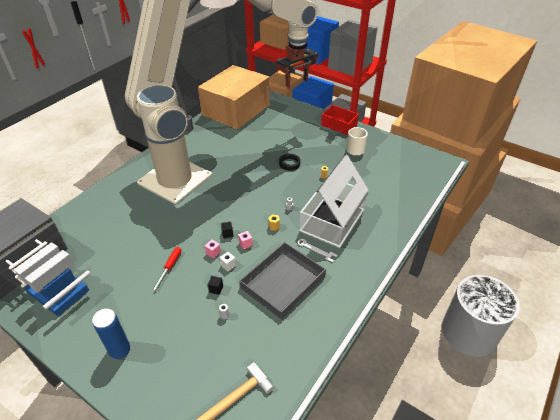

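View pics/top0.png

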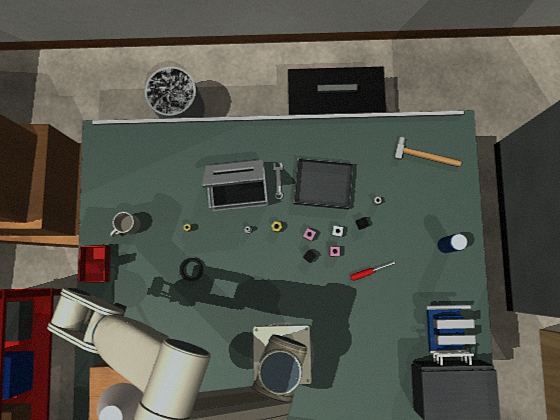

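The five candidates are two brass hexes (top 187,227 and 277,227), a small steel round (248,229), a silver block (338,231) and a round (378,200). The pink blocks (310,234; 335,251) and black blocks (363,223; 310,256) don't match the description. Next I'll take wrist views for precision.

```bash
cat > h.py <<'E'
from station import env,set_gripper,viewer,workorder
import numpy as np,cv2
from scipy.spatial.transform import Rotation as Rn
def q(yaw): return (Rn.from_euler('z',yaw)*Rn.from_euler('x',np.pi)).as_quat()
def cam(n):
    p=dict(viewer.camera_params(n))
    if n=="wrist":
        s=env.read_state(); T=np.eye(4); T[:3,:3]=Rn.from_quat(s['orientation']).as_matrix(); T[:3,3]=s['tool_pos']
        p['pose']=T@p['tool_from_camera']
    return p,viewer.camera(n)
def ray(p,u,v):
    d=np.array([(u-p['cx'])/p['fx'],-(v-p['cy'])/p['fy'],-1]); return p['pose'][:3,3],p['pose'][:3,:3]@d
def onz(p,u,v,z):
    o,d=ray(p,u,v); return (o+d*(z-o[2])/d[2])[:2]
def proj(p,P):
    c=np.linalg.inv(p['pose'])@np.append(P,1); return np.array([p['cx']-p['fx']*c[0]/c[2],p['cy']+p['fy']*c[1]/c[2]])
E
python3 - <<'E'
from h import *
import pickle
p=viewer.camera_params("top")
for n,u,v in [("hexL",187,227),("rnd",248,229),("hex2",277,227),("block",338,231),("rnd2",378,200),("tray",325,183),("spray",452,243),("mug",124,221),("wr",279,180),("blk",363,223),("tape",191,269)]: print(n,onz(p,u,v,40).round())
for i,(x,y) in enumerate([(480,220),(480,-130)]):
    env.reach([x,y,380],q(0)); P,im=cam("wrist"); cv2.imwrite(f"pics/w{i}.png",im); pickle.dump(P,open(f"w{i}.pkl","wb"))
print(env.read_state()['time_s'])
E
```

```text
hexL [494. 358.]
rnd [481. 121.]
hex2 [486.   8.]
block [ 465. -228.]
rnd2 [ 582. -387.]
tray [ 655. -184.]
spray [ 409. -662.]
mug [523. 605.]
wr [671.  -4.]
blk [ 494. -325.]
tape [331. 342.]
3.2583
```

View pics/w0.png

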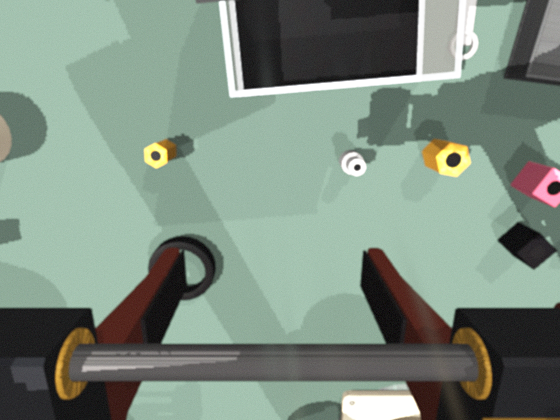

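View pics/w1.png

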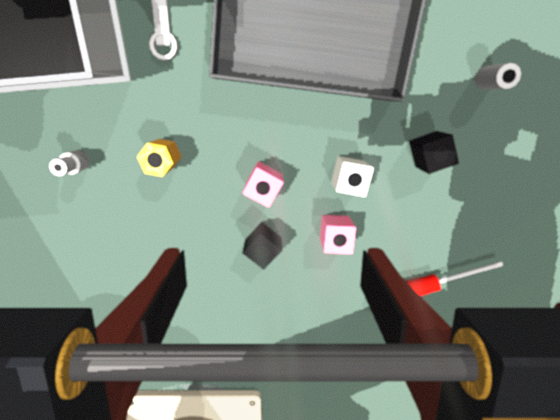

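Wrist views. w0 shows the small hex with its hole at (156,155), the stepped spacer at (357,167) and the big hex at (453,159). It also has the bin's front rim corners at (231,95) and (462,76). w1 shows the silver block hole at (354,179), the steel round at (508,75), and the tray's front corners at (213,76) and (402,99). Next come their positions and an enlarged view of the lid.

```bash
python3 - <<'E'
from h import *
import pickle
a=cv2.imread("pics/scene0.png")[145:255,290:380]; b=cv2.imread("pics/top0.png")[150:220,195:285]
a=cv2.resize(a,None,fx=4.4,fy=4.4,interpolation=cv2.INTER_CUBIC); b=cv2.resize(b,None,fx=4.4,fy=4.4,interpolation=cv2.INTER_CUBIC)
c=np.zeros((max(a.shape[0],b.shape[0]),a.shape[1]+b.shape[1],3),np.uint8); c[:a.shape[0],:a.shape[1]]=a; c[:b.shape[0],a.shape[1]:]=b
cv2.imwrite("pics/lid.png",c); print(c.shape)
P=[pickle.load(open(f"w{i}.pkl","rb")) for i in (0,1)]
for n,i,u,v,z in [("hexS",0,156,155,44),("step",0,357,167,48),("hexL",0,453,159,44),("hexL",1,155,159,44),("step",1,58,167,48),("block",1,354,179,44),("rnd",1,508,75,46),("binFL",0,231,95,99),("binFR",0,462,76,99),("binFR",1,129,79,99),("trayFL",1,213,76,40),("trayFR",1,402,99,40)]: print(n,onz(P[i],u,v,z).round(1))
E
```

```text
(484, 792, 3)
hexS [495.9 358.4]
step [483.3 123.5]
hexL [492.3  10.8]
hexL [491.8  10.4]
step [482.7 123.5]
block [ 468.4 -224.5]
rnd [ 585.2 -383.6]
binFL [563.3 262.4]
binFR [581.2  42.1]
binFR [578.1   9.6]
trayFL [583.6 -61.3]
trayFR [ 559.8 -273. ]
```

View pics/lid.png

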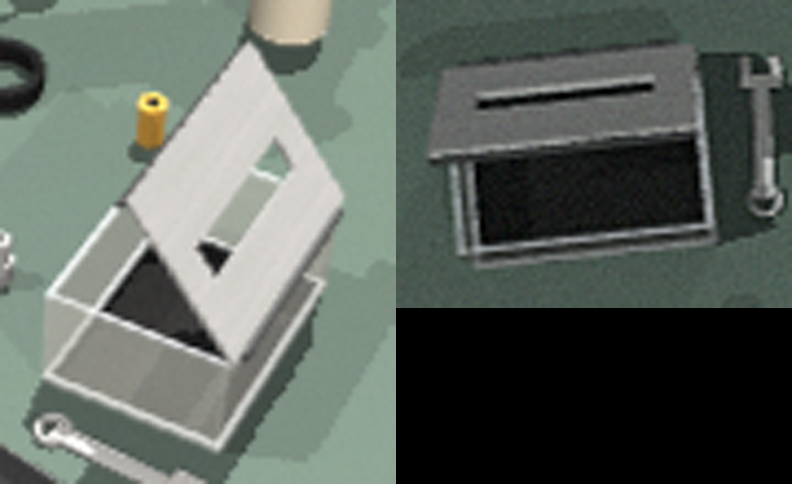

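The crop shows the lid's free-edge corners at scene (346.8,154.1) and (319.1,191.6), and at top (202.7,185.9) and (264.5,180). I'll triangulate these to get the lid angle.

```bash
cat >> h.py <<'E'
def tri(rays):
    A=np.zeros((3,3));b=np.zeros(3)
    for o,d in rays:
        d=d/np.linalg.norm(d); M=np.eye(3)-np.outer(d,d); A+=M; b+=M@o
    X=np.linalg.solve(A,b); return X,[np.linalg.norm(np.cross(X-o,d/np.linalg.norm(d))) for o,d in rays]
E
python3 - <<'E'
from h import *
import pickle
s,t=viewer.camera_params("scene"),viewer.camera_params("top")
for a,b in [((346.8,154.1),(202.7,185.9)),((319.1,191.6),(264.5,180))]:
    X,r=tri([ray(s,*a),ray(t,*b)]); print(X.round(),np.round(r,1))
    yaw=.081; B=np.array([651.9,158.8]); d=X[:2]-B; xb=d@[np.cos(yaw),np.sin(yaw)]; yb=d@[-np.sin(yaw),np.cos(yaw)]
    print("bin frame",xb,yb,"theta",np.arctan2(X[2]-100,79-xb),"len",np.hypot(X[2]-100,79-xb))
P=pickle.load(open("w1.pkl","rb"));print(proj(P,[581,42,99]),onz(P,129,79,0))
for yy in (0,np.pi/2,-np.pi/2,np.pi/2+.08,-np.pi/2+.08): print(yy, env.ik([660,159,250],q(yy)), env.ik([760,160,330],q(yy)))
E
```

```text
[622. 267. 227.] [3.9 3.9]
bin frame -20.74019883146149 110.2698870308902 theta 0.9062638174014889 len 161.7344314189771
[640.  48. 222.] [5.2 5.2]
bin frame -20.578537839356343 -109.68821753818085 theta 0.884553535122315 len 157.15442401753893
[94.62378979 75.70553763] [581.72274119  47.16689861]
0 [ 2.18874670e-01  5.58206368e-01  1.53832633e+00 -4.44089210e-16
  1.04505996e+00  1.78967100e+00] [ 1.92173597e-01  6.29804820e-01  1.21949491e+00 -4.44089210e-16
  1.29229293e+00  1.76296992e+00]
1.5707963267948966 [ 2.18874670e-01  5.58206368e-01  1.53832633e+00 -4.44089210e-16
  1.04505996e+00  2.18874670e-01] [ 1.92173597e-01  6.29804820e-01  1.21949491e+00 -4.44089210e-16
  1.29229293e+00  1.92173597e-01]
-1.5707963267948966 None None
1.6507963267948966 [ 2.18874670e-01  5.58206368e-01  1.53832633e+00 -4.44089210e-16
  1.04505996e+00  1.38874670e-01] [ 1.92173597e-01  6.29804820e-01  1.21949491e+00 -4.44089210e-16
  1.29229293e+00  1.12173597e-01]
-1.4907963267948965 None None
```

θ≈0.90, and the lid length comes out at 157–162 against 158 given, so the bin pose holds. Now I'll shut the lid along the hinge arc.

```bash
python3 - <<'E'
from h import *
yaw=.081;B=np.array([651.9,158.8]);ex=np.array([np.cos(yaw),np.sin(yaw)])
def tip(th,extra=0):
    n=np.array([np.sin(th),np.cos(th)]); xz=np.array([79,100])+128*np.array([-np.cos(th),np.sin(th)])+(5+10*np.sin(th)+extra)*n
    return [*(B+ex*xz[0]),xz[1]+80]
set_gripper(0)
env.move_l([480,-130,400]); env.reach([*tip(.95,70)[:2],400],q(yaw)); env.move_l(tip(.95,40))
for th in [1.0,.85,.7,.55,.4,.25,.12,.05,-.005]:
    s=env.move_l(tip(th),rate=120,f_stop=25); print(th,s,env.read_state()['force'].round(1) if hasattr(env.read_state()['force'],'round') else env.read_state()['force'])
    if s: break
st=env.read_state(); print(st['tool_pos'],st['time_s'])
env.move_l([*tip(0)[:2],330]); env.move_l([*(B-ex*20),330],rot=q(yaw),rate=200)
P,im=cam("wrist"); cv2.imwrite("pics/w2.png",im); import pickle; pickle.dump(P,open("w2.pkl","wb")); print(env.read_state()['time_s'])
E
```

```text
1.0 False [0.5 0.2 0. ]
0.85 False [-0.1  0.1  0.6]
0.7 False [ 0.6 -0.9  0.6]
0.55 False [-0.4  0.2 -0.2]
0.4 False [-0.2 -0.7 -0.1]
0.25 False [ 0.4  0.5 -0.2]
0.12 False [ 0.1  0.2 -0.2]
0.05 False [-0.3  0.1 -0.5]
-0.005 False [ 0.2 -0.7  6.9]
[603.99437162 155.05629794 185.31275634] 9.875
11.3417
```

View pics/w2.png

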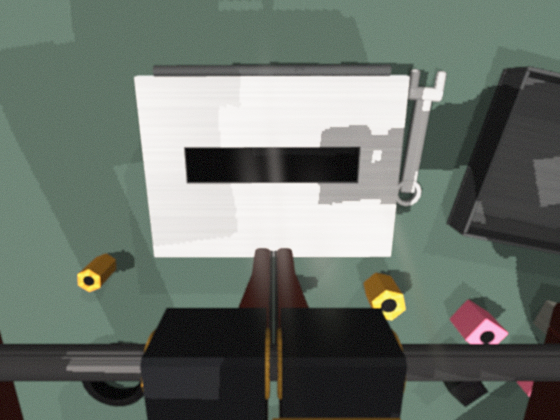

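The lid is flat, with the slot at px (185–360, 148–183). Now I'll measure it precisely, along with the tray.

```bash
python3 - <<'E'
from h import *
import pickle
P=pickle.load(open("w2.pkl","rb")); g=cv2.cvtColor(cv2.imread("pics/w2.png"),cv2.COLOR_BGR2GRAY)
for thr in (60,100):
    m=np.zeros_like(g); m[130:205,165:380]=(g[130:205,165:380]<thr)*255
    c=max(cv2.findContours(m,cv2.RETR_EXTERNAL,cv2.CHAIN_APPROX_NONE)[0],key=cv2.contourArea)
    w=np.array([onz(P,u+0.,v+0.,105) for u,v in c[:,0]],np.float32)
    r=cv2.minAreaRect(w); bx=cv2.boxPoints(r); print(thr,cv2.boundingRect(c),r,bx.round(1).tolist())
# lid bright outline
m=(g>170).astype(np.uint8)*255; m=cv2.morphologyEx(m,cv2.MORPH_CLOSE,np.ones((45,45)))
m[:,:130]=0; m[:70]=0; m[258:]=0
c=max(cv2.findContours(m,cv2.RETR_EXTERNAL,cv2.CHAIN_APPROX_NONE)[0],key=cv2.contourArea)
for u,v in [(136,76),(408,76),(153,257),(391,257)]: print(onz(P,u,v,105).round(1))
print(g[140:190,270].tolist())
E
```

```text
60 (185, 148, 85, 34) ((654.7081298828125, 199.1316375732422), (28.745670318603516, 71.42203521728516), 4.725042819976807) [[637.4000244140625, 233.5], [643.2999877929688, 162.39999389648438], [672.0, 164.6999969482422], [666.0999755859375, 235.89999389648438]]
100 (185, 147, 175, 36) ((657.8406982421875, 160.90740966796875), (30.485376358032227, 148.9636688232422), 4.725103855133057) [[636.5, 233.89999389648438], [648.7999877929688, 85.4000015258789], [679.2000122070312, 87.9000015258789], [666.9000244140625, 236.39999389648438]]
[720.5 275.4]
[738.5  58.3]
[561.7 264.8]
[580.1  43. ]
[241, 240, 240, 240, 243, 242, 215, 142, 87, 79, 80, 75, 80, 74, 77, 80, 73, 69, 73, 66, 70, 73, 74, 71, 72, 69, 71, 67, 68, 68, 65, 70, 66, 63, 66, 67, 70, 64, 65, 68, 62, 75, 130, 204, 243, 243, 241, 242, 242, 241]
```

Slot centre is (657.3,161.0) with yaw 0.0825, and it measures about 31×149 against 32×150 given. I'll pick and try the small hex first.

```bash
cat >> h.py <<'E'
SLOT=np.array([657.3,161.0]);BY=.0825;EX=np.array([np.cos(BY),np.sin(BY)]);EY=np.array([-EX[1],EX[0]])
def pick_psi(phi,n,pref):
    c=[phi+np.pi/2+k*2*np.pi/n for k in range(-n,n+1)]
    return min(c,key=lambda a:abs(a-pref))
def look(xy,h,kind,name,view=False):
    "hover and find the top face near xy; returns centre, flat angle, rect size"
    s=env.read_state()['tool_pos']
    if s[2]<245: env.move_l([s[0],s[1],250])
    env.reach([xy[0]-15,xy[1],250],q(0)); P,im=cam("wrist")
    u,v=proj(P,[*xy,h]); hsv=cv2.cvtColor(im,cv2.COLOR_BGR2HSV)
    H,S,V=cv2.split(hsv)
    if kind=="brass": m=(abs(H.astype(int)-26)<9)&(S>110)&(V>185)
    else: m=(S<40)&(V>150)
    R=75; mm=np.zeros_like(V); a,b,c,d=[int(max(0,t)) for t in (v-R,v+R,u-R,u+R)]; mm[a:b,c:d]=m[a:b,c:d]*255
    mm=cv2.morphologyEx(mm,cv2.MORPH_OPEN,np.ones((3,3)))
    cs=[k for k in cv2.findContours(mm,cv2.RETR_EXTERNAL,cv2.CHAIN_APPROX_NONE)[0] if cv2.contourArea(k)>150]
    cv2.polylines(im,cs,True,(0,0,255),1); cv2.imwrite(f"pics/{name}.png",im[int(a):int(b)+1,int(c):int(d)+1])
    k=max(cs,key=cv2.contourArea)
    w=np.array([onz(P,x,y,h) for x,y in k[:,0]],np.float32); r=cv2.minAreaRect(w)
    return np.array(r[0]),np.radians(r[2]),r[1]
def grasp(xy,psi,tipz,opening=70,measure_z=None):
    set_gripper(opening); env.reach([*xy,200],q(psi))
    if measure_z is not None:
        env.move_l([*xy,measure_z+80]); set_gripper(0); print("low width",env.read_state()['width']); set_gripper(opening)
    env.move_l([*xy,tipz+80],f_stop=15); set_gripper(0); s=env.read_state(); print("width",round(s['width'],2),"grip",s['grip_force'])
    env.move_l([*xy,250],rate=200); return s['width']
def slot_try(off,tipz,w):
    "off along the slot (mm); True if dropped through"
    qq=q(np.pi/2+BY)
    for dx in (0,1.5,-1.5,2.5,-2.5) if w<32 else (0,):
        p=SLOT+EX*dx+EY*off; 
        if env.read_state()['tool_pos'][2]>225: env.reach([*p,250],qq)
        env.move_l([*p,115+tipz+80])
        hit=env.move_l([*p,108+80],rate=40,f_stop=8); bot=env.read_state()['tool_pos'][2]-80-tipz
        print("dx",dx,"hit",hit,"bottom",round(bot,1))
        if bot<97:
            set_gripper(w+14); env.hold(.3); env.move_l([*p,260],rate=200); return True
    env.move_l([*p,260],rate=200); return False
E
python3 - <<'E'
from h import *
c,a,s=look([495.9,358.4],44,"brass","hexS"); print(c,a,s)
psi=pick_psi(a,6,np.pi/2); print(psi, env.ik([*c,100],q(psi)) is not None)
if np.hypot(*(c-[495.9,358.4]))<8:
    w=grasp(c,psi,20); print(slot_try(55,20,w)); 
    P,im=cam("wrist"); cv2.imwrite("pics/after1.png",im)
print(env.read_state()['time_s'])
E
```

```text
[495.58139038 358.84542847] 1.5597227698242926 (25.640010833740234, 28.077003479003906)
2.0833215454225913 True
width 24.92 grip 30.00029228045605
dx 0 hit False bottom 88.0
True
21.2583
```

View after1.

```bash
python3 - <<'E'
import re
s=open("h.py").read()
s=s.replace("return np.array(r[0]),np.radians(r[2]),r[1]","return np.array(r[0]),np.radians(r[2]+(0 if r[1][0]<=r[1][1] else 90)),r[1]")
open("h.py","w").write(s)
from h import *
c,a,s=look([483.3,123.5],48,"steel","stepped"); print(c,a,s)
c2,a2,s2=look([492.2,10.8],44,"brass","hexL"); print(c2,a2,s2)
A=cv2.imread("pics/after1.png");A=cv2.resize(A,(400,300))
o=np.zeros((300,800,3),np.uint8);o[:,:400]=A
for i,n in enumerate(("stepped","hexL")): t=cv2.imread(f"pics/{n}.png"); t=cv2.resize(t,(200,200)); o[:200,400+200*i:600+200*i]=t
cv2.imwrite("pics/chk.png",o);print(env.read_state()['time_s'])
E
```

```text
[486.46524048 124.70837402] 1.5858969952914315 (28.268545150756836, 24.272701263427734)
[491.01794434  10.73039436] 1.902620472822426 (40.115631103515625, 36.940433502197266)
23.2917
```

View pics/chk.png

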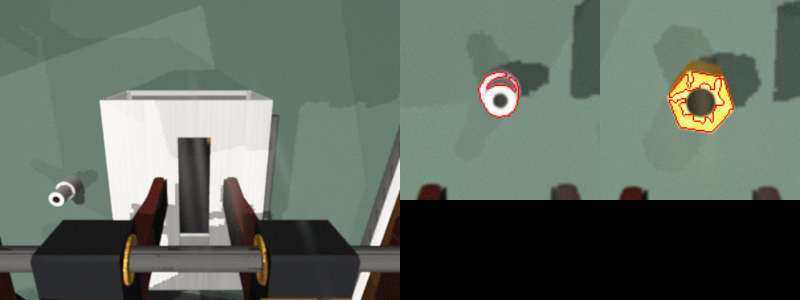

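The small hex dropped in. The stepped contour picked up the step, so I'll use its hole centre (483.3,123.5). The big hex contour is fine. Continuing with both.

```bash
cat >> h.py <<'E'
TR=np.array([660,-178]);TY=-.11;TX_=np.array([np.cos(TY),np.sin(TY)]);TY_=np.array([-TX_[1],TX_[0]])
def tray(off,tipz,w,floor=4):
    p=TR+TY_*off; qq=q(np.pi/2+TY)
    env.reach([*p,250],qq); env.move_l([*p,150],rate=200); env.move_l([*p,floor+tipz+80+1],rate=50,f_stop=8)
    print("tray tip bottom",round(env.read_state()['tool_pos'][2]-80-tipz,1)); set_gripper(w+14); env.move_l([*p,260],rate=200)
E
python3 - <<'E'
from h import *
w=grasp([483.5,123.7],np.pi/2,26,60,measure_z=4)
if slot_try(-50,26,w): 
    c,a,s=look([491.0,10.7],44,"brass","hexL2"); print(c,a,s)
    w=grasp(c,pick_psi(a,6,np.pi/2),20)
    r=slot_try(0,20,w); print(r)
    env.reach([600,-178,300],q(0)); P,im=cam("wrist"); cv2.imwrite("pics/tray.png",im)
    import pickle; pickle.dump(P,open("tray.pkl","wb"))
    if not r: tray(55,20,w)
P,im=cam("top"); cv2.imwrite("pics/top2.png",im)
print(env.read_state()['time_s'])
E
```

```text
low width 26.303275809233575
width 19.32 grip 29.999712109565735
dx 0 hit False bottom 82.2
[536.57354736  -4.49272728] 0.002842489619387847 (29.21051025390625, 39.26102828979492)
width 38.48 grip 30.001238761469722
dx 0 hit True bottom 104.8
False
tray tip bottom 5.3
46.1333
```

View pics/tray.png

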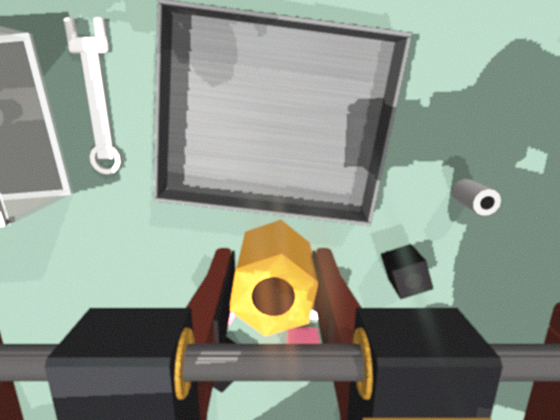

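The big hex had been knocked about 45 mm, which the fresh look caught. It is 38.5 mm in the grip and stopped on the lid (bottom at 104.8), so it goes in the tray. Tray rim corners are (163,3), (411,36), (370,222) and (155,199). I'll check the tray pose, then look at the block and the round.

```bash
python3 - <<'E'
from h import *
import pickle
P=pickle.load(open("tray.pkl","rb")); w=np.array([onz(P,u,v,40) for u,v in [(163,3),(411,36),(370,222),(155,199)]]); print(w.round(1).tolist(),w.mean(0))
c,a,s=look([468.4,-224.5],44,"steel","block"); print(c,a,s)
c2,a2,s2=look([585.2,-383.6],46,"steel","rnd"); print(c2,a2,s2)
o=np.zeros((420,800,3),np.uint8)
for i,n in enumerate(("block","rnd","hexL2")): t=cv2.imread(f"pics/{n}.png"); t=cv2.resize(t,(210,210)); o[:210,210*i:210*i+210]=t
t=cv2.resize(cv2.imread("pics/top2.png")[150:250,150:400],(525,210)); o[210:,:525]=t
cv2.imwrite("pics/chk2.png",o);print(env.read_state()['time_s'])
E
```

```text
[[757.4, -82.4], [732.6, -295.1], [561.2, -274.1], [584.6, -59.1]] [ 658.95903754 -177.70651351]
[ 461.59768677 -220.74891663] 2.5085820990843057 (166.94482421875, 85.4734878540039)
[ 581.84985352 -384.29525757] 0.002332684905118047 (125.21924591064453, 127.18930053710938)
48.1333
```

View pics/chk2.png

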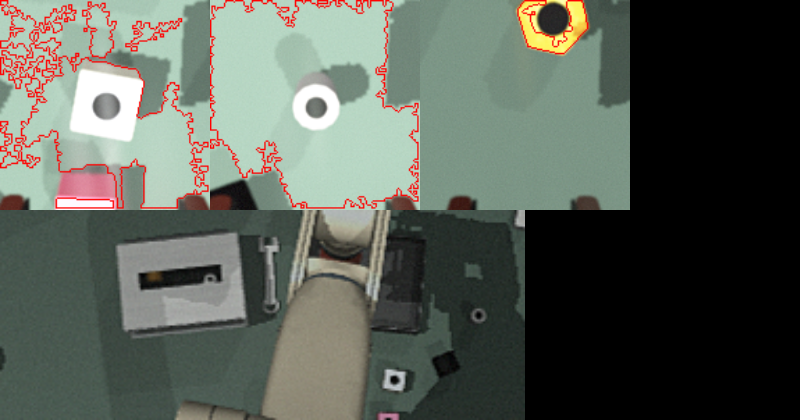

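The crop confirms the silver-white square block and the plain round; the nearby pink and black blocks aren't meant. The steel threshold needs tightening (V>235, S<15).

```bash
sed -i 's/m=(S<40)&(V>150)/m=(S<15)\&(V>235)/' h.py; python3 - <<'E'
from h import *
c2,a2,s2=look([585.2,-383.6],46,"steel","rndb"); print(c2,a2,s2)
c,a,s=look([468.4,-224.5],44,"steel","blockb"); print(c,a,s)
if abs(s[0]-s[1])<4 and 24<s[0]<44 and np.hypot(*(c-[468.4,-224.5]))<60:
    psi=pick_psi(a,4,0.0); print(psi)
    w=grasp(c,psi,20,62)
    r=slot_try(0,20,w); print(r)
    if not r: tray(-55,20,w)
print(env.read_state()['time_s'])
E
```

```text
[ 583.57672119 -384.16491699] 0.002602442837745708 (26.185562133789062, 26.370513916015625)
[ 467.6781311  -224.96887207] 1.391200466047114 (38.2692985534668, 38.35203552246094)
-0.17959586074778233
width 36.86 grip 30.001221299171448
dx 0 hit True bottom 104.8
False
tray tip bottom 5.2
59.5833
```

```bash
python3 - <<'E'
from h import *
c,a,s=look([583.6,-384.2],46,"steel","rndc"); print(c,s)
if max(s)<32:
    w=grasp(c,np.pi/2,20,62)
    r=slot_try(15,20,w); print(r)
    if not r: tray(0,20,w)
env.reach([560,161,330],q(0)); 
P,A=cam("wrist"); env.reach([600,-178,330],q(0)); P,B=cam("wrist"); env.reach([350,-250,420],q(0)); _,C=cam("scene"); _,D=cam("top")
o=np.vstack([np.hstack([cv2.resize(x,(400,300)) for x in (A,B)]),np.hstack([cv2.resize(C[140:350,180:460],(400,300)),cv2.resize(D[130:340,150:430],(400,300))])])
cv2.imwrite("pics/fin.png",o);print(env.read_state()['time_s'])
E
```

```text
[ 583.86694336 -384.0881958 ] (25.978553771972656, 26.219724655151367)
width 26.43 grip 30.00058025121689
dx 0 hit False bottom 88.1
True
73.45
```

View pics/fin.png

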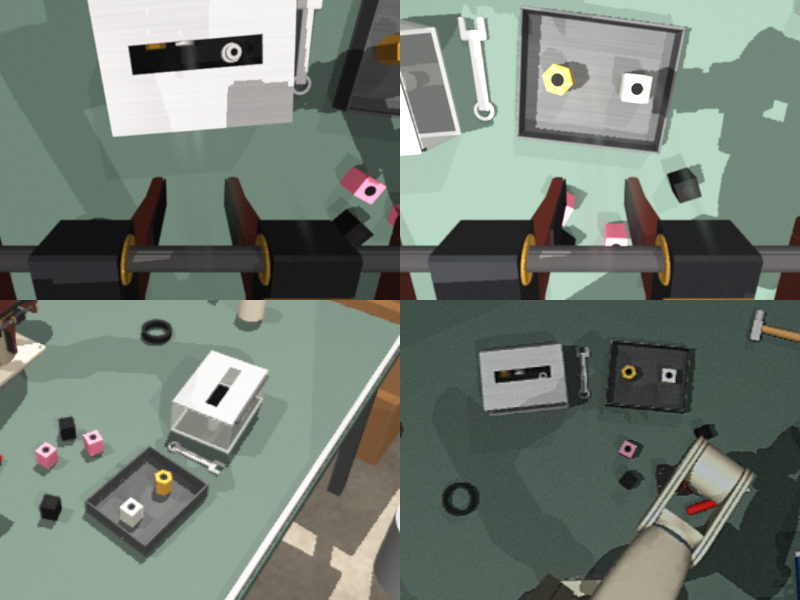

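Everything looks in place. I'll check that the stepped spacer seen through the slot is really down in the bin by viewing it from two positions.

```bash
python3 - <<'E'
from h import *
o=[];R=[]
env.move_l([420,-100,420],rate=200)
for i,y in enumerate((60,160)):
    env.reach([610,y,300],q(0)); P,im=cam("wrist"); 
    u,v=proj(P,[*(SLOT-EY*50),60]); u,v=int(u),int(v); a,b=max(0,v-50),max(0,u-65); c=im[a:a+100,b:b+130]; o.append(cv2.resize(c,(390,300))); print(b,a)
    import pickle; pickle.dump(P,open(f"f{i}.pkl","wb"))
cv2.imwrite("pics/st.png",np.hstack(o)); print(env.read_state()['time_s'])
E
```

```text
150 83
264 83
76.075
```

View pics/st.png

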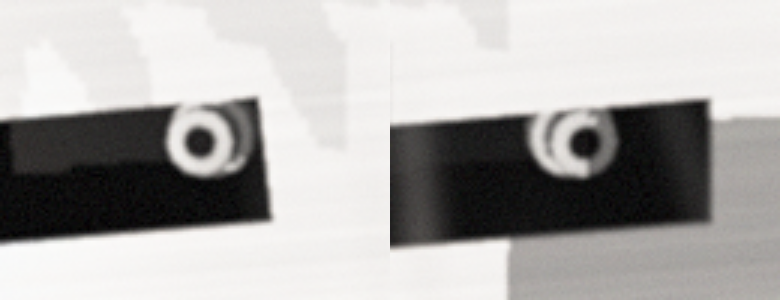

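The ring's hole is at (216.7,129.7) in view 1 and (330,130.3) in view 2, and the slot rim cuts across it, so it lies below the lid.

```bash
python3 - <<'E'
from h import *
import pickle
A,B=[pickle.load(open(f"f{i}.pkl","rb")) for i in(0,1)]
X,r=tri([ray(A,216.7,129.7),ray(B,330,130.3)]); print(X,r)
if X[2]<75:
    env.move_l([400,0,420],rate=200); env.hold(.5); print(workorder.sign_off())
E
```

```text
[663.96089663 110.32908013  56.69523103] [np.float64(0.0597686056911677), np.float64(0.05976860569098988)]
the job is handed in; nothing more can be done
None
```

Job handed in at about 77 s: the lid is shut, the small brass hex, the stepped spacer and the plain steel round went through the slot into the bin, the big brass hex and the silver block were too wide and are in the tray, and no tool was moved as far as the final pictures show.

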